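Load the torque wrench and set the tester's end cap

ROBOT

A 6-joint arm with a two-finger parallel gripper is mounted at the origin on the work surface. World frame = base frame: x ahead of the robot, y to its left, z up, the work surface at z = 0. Lengths are in mm, angles in rad, forces in N, time in s.
With the tool pointing down it reaches from about 400 to 925 mm from the base axis. Payload 12.5 kg.
Tool frame: the origin (TCP) lies at the very end of the fingers, on their centre line; the grasp point (between the pads) lies 19 mm behind it (env.grip_point_offset is the distance from the TCP to the grasp point, in mm); z points along the fingers, y is the direction in which the jaws open and shut (so a half turn about z gives the same grasp; the last joint's range is limited). The gripper opens to 95 mm and grips with 3 to 60 N. Pads are 20 mm wide; open, the fingers measure 119 mm over their backs; the gripper's body (75 mm by 180 mm) begins 59 mm behind the grasp point.
Start: joints at [-1.225, 0.491, 1.559, -0, 1.092, -0.106], TCP at [272.89, -562.297, 214.661] pointing down, gripper open.
Joint ranges: [-3.1, 3.1], [-0.84, 2.19], [0.05, 2.79], [-1.13, 4.28], [0.06, 2.93], [-2.69, 2.69]. Speed limits (rad/s): [2.22, 2.22, 2.79, 3.14, 3.14, 3.14].

INTERFACE

Orientations are given as [roll, pitch, yaw] about the fixed x, y, z axes, in that order (R = Rz(yaw) Ry(pitch) Rx(roll)).
In Python, from cell import env gives the robot as it stands.
- The arm moves only by the tool drive_tool, never from a script. Its argument "commands" is a list of rows, each an object of numbers: "dx", "dy", "dz": the shift along the world's x, y, z in mm; "yaw": the turn about the world's z in degrees. In form: [{"dx": .., "dy": .., "dz": .., "yaw": ..}, ...]. A call has 1 to 5 rows; each row shifts and turns the commanded pose from where the row before left it; what a row does not reach is not made up. A row lasts 1/12 s, in which the tool goes at most 41.7 mm and 7.16 degrees, less where a joint would pass 70% of its speed; a pose out of reach is approached as far as the arm can. A call with a gripper value outside its range is refused whole. "grip" is the opening, from 0 (shut) to 1 (fully open), set as the call begins (left out, the last holds). The fingers move at their own pace and stop on an object; the grip force is fixed at half the most. Time passes only in rows, so rows that do not move let the fingers close. It gives the time, the measured TCP pose, the force and the opening at its end, in the units of the state.
- env.state(): the state, without advancing time (a new reading comes with each control period).
- env.read_camera(name): name is "scene" or "top"; returns the picture (480x640x3 uint8, red, green, blue); there is no depth.
- env.calibration(name): a dict with "intrinsics" (3x3 intrinsics, pixels), "rvec" (rotation vector, rad) and "tvec" (3), from world to camera coordinates, as OpenCV has them. Camera axes: x right, y down, z forward; pixel columns grow to the right and rows downward; lengths in mm; the calibration is good to about 2 mm. A picture is of the moment at which its call begins. calibration takes no time and is no camera call.
- env.job_done(): hands the job in, once; it reports no verdict.
Trained networks look in the newest picture that a camera, given by its name, has taken for a name from the list of things; names that differ only in an ending like _2 or _b are one class to them, and where a whole thing is asked for, a point or a joint stands for the part that bears it (a point fixed in the world has none). Each returns a list of dicts, best first, with "conf" (0 to 1); they miss things now and then, are a little off and sometimes report something else, mostly with a low value. They report only what shows in the picture. A call takes as long as a camera call.
- env.trace(query, camera): "pixels" (480x640 bool, what is visible of it) and "pixel" ([column, row] in pixels, amid what is visible of it).
- env.place_of(query, camera): "pixel" ([column, row] in pixels: a listed point, or the origin of a listed thing).
The state is a dict: "t": time; "joints": joint angles; "qvel": joint speeds; "tau": joint torques, N m; "eef_pos": TCP position; "tcp_rot": TCP orientation; "ft_force": force on the tool from outside, world axes, zero at the start; "moment": the same for the moment, N m; "opening": opening from 0.0 (shut) to 1.0 (fully open).
Only numpy, scipy, OpenCV 4.12 (cv2) and the standard library are available. Lean on these libraries where they do the work, as an engineer would, in place of code of your own. Each camera call takes 0.05 s, during which the arm holds its last target.

TASK

Lay the torque wrench in the tester's two raised V-forks, its head centred over the drive hub and its black handle in the fork on the readout side, and let go of it. Then screw the knurled end cap on its post clockwise until it bottoms out on the shoulder, back it off a quarter turn, and finish still gripping the cap there: do not let go of it. Leave the sockets, the screwdriver and the case where they are.

Things in the scene. Friction and masses are not known exactly. Their poses are not given: they have to be found in the camera images.
- wrench: Loose torque wrench, 290 mm long, about 0.4 kg, lying level. Own x runs from handle to head, z up; origin on the underside, 15 mm below its long axis. Along own x: black handle (30 mm diameter) from -145 to -35 mm, bare steel shaft (18 mm diameter) to +115 mm, steel head (upright disc, 40 mm diameter, 25 mm high) centred at +125 mm.
- wrench_grip (a point): Point on the wrench's long axis, in the bare shaft, at own x = +20 mm, close to its centre of mass: a good place to grip (18 mm wide across the shaft, 15 mm above the bench at the start). Axes as the wrench's.
- wrench_head (a point): Centre of the wrench's head, on the long axis (own x = +125 mm).
- tester: Cream tester fixed to the bench, base 360 x 210 x 22 mm; origin under its middle, z up, own x from the readout housing (58 mm high) to the drive hub. Two upright 90-degree V-forks, 12 mm thick along x, 50 mm wide at the top, tops 93 mm high, at own x = -85 (handle) and +75 mm (shaft), y = -60 mm. Hub at x = +125, y = -60 mm, top 54 mm high.
- cradle (a point): Where wrench_grip lies when the wrench is seated: on the seated wrench's long axis, 80 mm above the bench, in the open space between the forks (tester's own x = +20, y = -60 mm). Axes as the tester's: the seated wrench's x points along this x.
- cap: Knurled round aluminium cap, 44 mm diameter, 34 mm high, started on an upright threaded post (36 mm diameter below it) at the tester's own x = 0, y = +65 mm. Origin at the centre of its underside (65 mm above the bench when bottomed); turns with the cap, z up. A dark line on top runs from the centre along the cap's own x.
- cap_grip (a point): Centre of the cap, half-way up it (17 mm above its underside, 82 mm above the bench when bottomed).
- cap_turn (a joint): Turn of the cap on its thread, rad: 0 = bottomed on the shoulder (hard stop), growing as it is unscrewed (counter-clockwise from above; clockwise screws down). Rises 6 mm a turn (0.95 mm per rad). Starts 2 to 3.5 rad open. Friction of 0.06 N m keeps it where it is left; the round cap slips in the fingers if turned on against the stop.
- socket_big: Bystander: upright steel socket, 34 mm diameter, 40 mm high; origin under its centre.
- socket_small: Bystander: upright steel socket, 24 mm diameter, 34 mm high; origin under its centre.
- screwdriver: Bystander: screwdriver lying on the bench, handle towards the robot.
- gauge_case: Bystander: grey plastic gauge case 90 x 60 x 35 mm; origin under its centre.

How it is judged (in metres and radians):
On the way, in this order (a step that is already met when the one before it is completed fails the run):
1. the wrench lies seated in both forks, head over the hub, let go, with the cap not yet bottomed (x of wrench_grip in the frame of cradle between -0.022 and 0.022 m and y of wrench_grip in the frame of cradle between -0.005 and 0.005 m and z of wrench_grip in the frame of cradle between -0.005 and 0.005 m and angle between the x axis of wrench and the x axis of tester, either way round below 0.06 rad and x of wrench_head in the frame of cradle above 0.08 m and contact force between wrench and tester above 1 N and contact force between the fingers and wrench below 0.1 N and linear speed of wrench below 0.02 m/s and value of joint cap_turn above 0.5 rad), for 0.2 s.
2. the cap is screwed down until it bottoms out (value of joint cap_turn below 0.08 rad), for 0.1 s.
At the end, for the whole second after the job is handed in: Wrench at rest in both forks (22 mm along its axis, 5 mm sideways and in height, 0.06 rad), head over the hub, carried by the tester, free of the fingers; the cap, having bottomed, stands still a quarter turn open (1.57 +-0.35 rad), gripped with over 2 N (x of wrench_grip in the frame of cradle between -0.022 and 0.022 m and y of wrench_grip in the frame of cradle between -0.005 and 0.005 m and z of wrench_grip in the frame of cradle between -0.005 and 0.005 m and angle between the x axis of wrench and the x axis of tester, either way round below 0.06 rad and x of wrench_head in the frame of cradle above 0.08 m and contact force between wrench and tester above 1 N and contact force between the fingers and wrench below 0.1 N and linear speed of wrench below 0.02 m/s and value of joint cap_turn between 1.22 and 1.92 rad and velocity of joint cap_turn between -0.05 and 0.05 rad/s and contact force between the fingers and cap above 2 N); the arm keeps its last pose, push and grip.
It fails at once if a socket, the screwdriver or the case is shifted by more than 30 mm (distance of any of socket_big, socket_small, screwdriver, gauge_case from where it was at the start of the episode above 0.03 m).
It also fails if it takes over 72 s, if anything falls off the work surface, if the arm or the gripper's body presses on something with over 40 N, if the wrist force passes 120 N, or if a joint passes its speed limit or range.

## Working session

There is one attempt and no reset: what is moved stays moved. The work goes in short steps, Python scripts to look and compute and a tool call to move; the robot and the scene stay as the last step left them, time stands still between calls to the robot, and variables do not carry over. Pictures are saved under pics/ and viewed, and the job is handed in when it is done.

Besides the shell and the picture viewer there is one more tool, called after "Call:" as a command line: name --argument value ..., lists and objects as JSON in quotes. drive_tool: Moves the arm, as the interface text tells. Its arguments: {"type":"object","properties":{"commands":{"type":"array"},"grip":{"type":"number"}},"required":["commands"]}

```bash
ls; mkdir -p pics; cat > h.py <<'E'
from cell import env
import numpy as np, cv2
def cal(n):
    c=env.calibration(n); return np.array(c["intrinsics"],float),np.array(c["rvec"],float),np.array(c["tvec"],float)
def ray(n,px):
    K,r,t=cal(n); R=cv2.Rodrigues(r)[0]; d=R.T@np.linalg.inv(K)@np.array([px[0],px[1],1.]); return -R.T@t.ravel(),d
def atz(n,px,z):
    o,d=ray(n,px); return o+d*(z-o[2])/d[2]
def proj(n,P):
    K,r,t=cal(n); return cv2.projectPoints(np.array(P,float).reshape(-1,1,3),r,t,K,None)[0].reshape(-1,2)
def tri(ps):
    A=np.zeros((3,3));b=np.zeros(3)
    for n,p in ps:
        o,d=ray(n,p);d=d/np.linalg.norm(d);M=np.eye(3)-np.outer(d,d);A+=M;b+=M@o
    return np.linalg.solve(A,b)
def pic(n,f):
    im=env.read_camera(n); cv2.imwrite(f"pics/{f}.png",im[:,:,::-1]); return im
E
python3 - <<'E'
from h import *
print(env.state())
for n in("top","scene"):
    pic(n,n+"0"); o,_=ray(n,(320,240)); print(n,o)
    for q in("wrench","wrench_grip","wrench_head","tester","cradle","cap","cap_grip","socket_big","socket_small","screwdriver","gauge_case"):
        print(n,q,[(np.round(d["pixel"],1),round(d["conf"],2)) for d in env.place_of(q,n)][:3])
E
```

```text
pics
{'t': 0.0, 'joints': array([-1.22460094e+00,  4.91543308e-01,  1.55942592e+00,  1.05367079e-05,
        1.09168524e+00, -1.05604370e-01]), 'qvel': array([-1.06860935e-03, -1.22089093e-03, -3.79923581e-05,  5.54421906e-05,
       -3.96059757e-05, -9.62759709e-04]), 'tau': array([ 1.68691422e-03, -6.12631059e+01, -2.58171380e+01,  6.93891523e-02,
        4.82673536e-02, -9.99877079e-05]), 'eef_pos': array([ 272.80824319, -562.06338922,  214.07994279]), 'tcp_rot': array([-3.14053774e+00, -1.21217150e-04,  4.51794827e-01]), 'ft_force': array([-0.08779891, -0.12228518,  0.34364794]), 'moment': array([ 0.0225597 , -0.01242374, -0.02747733]), 'opening': 0.9975401536281631}
top [ 332.12993514    3.53699859 1583.57888683]
top wrench [(array([391.2, 262.7]), 0.8), (array([153.9, 297.3]), 0.36)]
top wrench_grip [(array([390.9, 255.8]), 0.71)]
top wrench_head [(array([391. , 221.4]), 0.65)]
top tester [(array([256.1, 257.2]), 0.83)]
top cradle [(array([274.1, 240.1]), 0.85), (array([258.1, 257.4]), 0.7)]
top cap [(array([232.4, 258.1]), 0.83)]
top cap_grip [(array([231.8, 260.3]), 0.51)]
top socket_big [(array([479.7, 276.2]), 0.53)]
top socket_small [(array([483.4, 252.3]), 0.45)]
top screwdriver [(array([476.6, 195.7]), 0.67)]
top gauge_case [(array([157.7, 295.9]), 0.88), (array([389.6, 255.3]), 0.39)]
scene [ 984.04041591 -435.99304973 1070.13336096]
scene wrench [(array([246.8, 296. ]), 0.91)]
scene wrench_grip [(array([246.8, 295.5]), 0.67)]
scene wrench_head [(array([282. , 327.2]), 0.76)]
scene tester [(array([358.4, 216.4]), 0.57)]
scene cradle [(array([355.9, 217.8]), 0.83)]
scene cap [(array([373.3, 185. ]), 0.82)]
scene cap_grip [(array([373.4, 178.3]), 0.74), (array([249.8, 297.8]), 0.28), (array([356.9, 217.2]), 0.23)]
scene socket_big [(array([157.9, 344.4]), 0.72)]
scene socket_small [(array([161.5, 376.7]), 0.74)]
scene screwdriver []
scene gauge_case [(array([401.6, 142.9]), 0.74)]
```

View pics/top0.png

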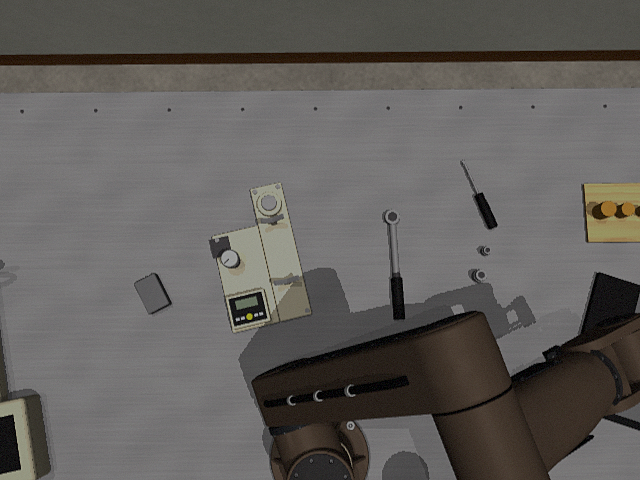

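View pics/scene0.png

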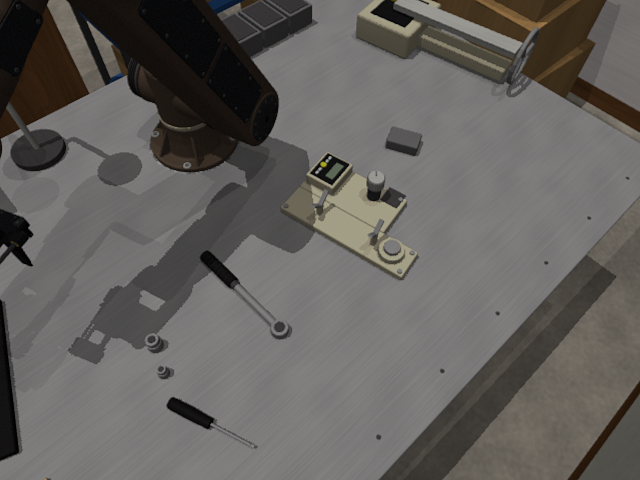

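```bash
python3 - <<'E'
from h import *
a=cv2.imread("pics/top0.png")[180:330,140:500]; cv2.imwrite("pics/top0c.png",cv2.resize(a,None,fx=2.2,fy=2.2,interpolation=cv2.INTER_CUBIC))
a=cv2.imread("pics/scene0.png")[120:400,140:480]; cv2.imwrite("pics/scene0c.png",cv2.resize(a,None,fx=2.1,fy=2.1,interpolation=cv2.INTER_CUBIC))
D={"grip":((390.9,255.8),(246.8,295.5)),"head":((391,221.4),(282,327.2)),"cradle":((274.1,240.1),(355.9,217.8)),"cap":((232.4,258.1),(373.3,185)),"capg":((231.8,260.3),(373.4,178.3)),"sb":((479.7,276.2),(157.9,344.4)),"tester":((256.1,257.2),(358.4,216.4))}
for k,(a,b) in D.items(): print(k,tri([("top",a),("scene",b)]).round(1))
print(atz("top",(390.9,255.8),15),atz("top",(391,221.4),15),atz("top",(391.2,262.7),0),atz("scene",(246.8,295.5),15),atz("scene",(282,327.2),15))
print("cradle",atz("top",(274.1,240.1),80),atz("scene",(355.9,217.8),80),"tester",atz("top",(256.1,257.2),0),"cap",atz("top",(231.8,260.3),84),atz("scene",(373.4,178.3),84))
E
```

```text
grip [ 503.3 -198.3   16.1]
head [ 604.5 -194.1   -3.7]
cradle [542.5 107.9  75. ]
cap [498.6 213.9  71.2]
capg [492.4 214.4  91.4]
sb [ 452.8 -423.4    2.7]
tester [508.  160.9  -6.3]
[ 506.72320892 -192.97019863   15.        ] [ 598.48249588 -195.96655576   15.        ] [ 489.97566688 -195.09823264    0.        ] [ 499.40513033 -203.4877941    15.        ] [ 613.99535404 -194.17901815   15.        ]
cradle [543.28313071 109.38476111  80.        ] [543.38994592 103.14644549  80.        ] tester [509.39089938 162.80662103   0.        ] cap [492.98039894 215.1694176   84.        ] [488.89417201 219.64629281  84.        ]
```

View crops.

View pics/top0c.png

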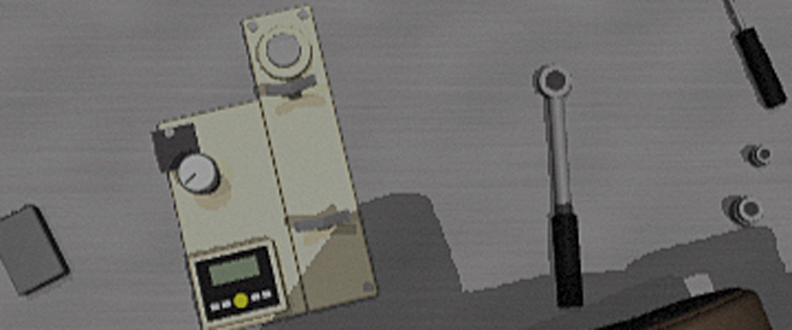

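View pics/scene0c.png

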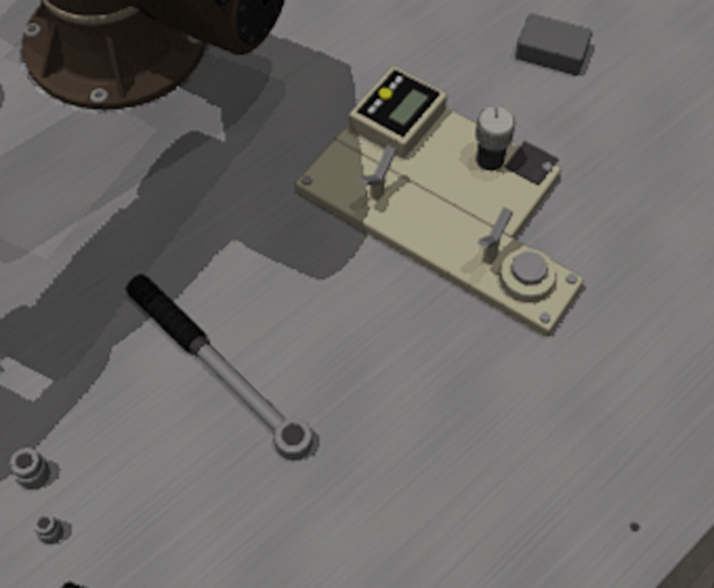

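```bash
cat > fit.py <<'E'
from h import *
from scipy.optimize import least_squares
T=lambda p:(np.array(p)/2.2+[140,180]); S=lambda p:(np.array(p)/2.1+[140,120])
def fit(obs,x0):
    def f(v):
        c,s=np.cos(v[2]),np.sin(v[2]);r=[]
        for n,P,px in obs:
            W=[v[0]+c*P[0]-s*P[1],v[1]+s*P[0]+c*P[1],P[2]]
            r.append(proj(n,W)[0]-px)
        return np.array(r).ravel()
    s=least_squares(f,x0,loss='soft_l1'); return s.x,f(s.x).reshape(-1,2)
E
python3 - <<'E'
from fit import *
te=[("top",(180,-105,22),T((310,6))),("top",(-180,-105,22),T((376,297))),("top",(125,-60,54),T((284,50))),("top",(0,65,101),T((199,172))),
("scene",(180,-105,22),S((547,322))),("scene",(-180,-105,22),S((296,184))),("scene",(125,-60,54),S((529,266))),("scene",(0,65,101),S((496,120)))]
x,r=fit(te,[510,160,.2]);print("tester",x,r.round(1).tolist())
for n in("top","scene"):
    x1,r=fit([o for o in te if o[0]==n],[510,160,.2]);print(n,x1)
w=[("top",(125,0,27),T((554,80))),("top",(-145,0,20),T((569,306))),("scene",(125,0,27),S((293,437))),("scene",(-145,0,15),S((136,285)))]
xw,r=fit(w,[490,-195,0]);print("wrench",xw,r.round(1).tolist())
for n in("top","scene"):
    x1,r=fit([o for o in w if o[0]==n],[490,-195,0]);print(n,x1)
def pt(x,p): c,s=np.cos(x[2]),np.sin(x[2]); return x[:2]+[c*p[0]-s*p[1],s*p[0]+c*p[1]]
print("grip",pt(xw,(20,0)),"cradle",pt(x,(20,-60)),"cap",pt(x,(0,65)))
E
```

```text
tester [5.10398809e+02 1.56716862e+02 2.15655482e-01] [[0.8, -1.3], [1.4, -0.8], [-0.4, -0.2], [-1.6, 0.0], [-0.1, 3.4], [-1.7, -2.1], [-0.1, -1.7], [0.2, -1.6]]
top [5.09388729e+02 1.57557078e+02 2.07898920e-01]
scene [5.13191439e+02 1.54022740e+02 2.21500844e-01]
wrench [ 4.87868297e+02 -2.04081499e+02  3.69791054e-02] [[0.9, -1.1], [0.7, -0.7], [0.0, -1.9], [0.1, -1.7]]
top [ 4.85603170e+02 -2.01848318e+02  3.88956984e-02]
scene [ 4.91357925e+02 -2.06955622e+02  3.71256928e-02]
grip [ 507.85462451 -203.34208495] cradle [542.77480225 102.38643721] cap [496.4896039  220.21122413]
```

Call:
drive_tool --commands '[{"dx":18,"dy":28,"yaw":-2},{"dx":18,"dy":28,"yaw":-2},{"dx":18,"dy":28,"yaw":-2},{"dx":18,"dy":28,"yaw":-2},{"dx":18,"dy":28,"yaw":-2}]' --grip 0.5

```text
invalid input
```

Call:
drive_tool --commands '[{"dx":18,"dy":28,"dz":-14,"yaw":-2},{"dx":18,"dy":28,"dz":-14,"yaw":-2},{"dx":18,"dy":28,"dz":-14,"yaw":-2},{"dx":18,"dy":28,"dz":-14,"yaw":-2},{"dx":18,"dy":28,"dz":-14,"yaw":-2}]'

```text
t: 1.62
eef_pos: [363.4, -421.0, 144.2]
tcp_rot: [3.141, -0.0, 0.275]
ft_force: [1.6, -0.4, -0.2]
opening: 1.002
```

Call:
drive_tool --commands '[{"dx":18,"dy":28,"dz":-14,"yaw":-2},{"dx":18,"dy":28,"dz":-14,"yaw":-1.7},{"dx":18,"dy":23},{},{}]'

```text
invalid input
```

```bash
python3 - <<'E'
from h import *
s=env.state();print(s["t"],s["eef_pos"],s["tcp_rot"],s["joints"].round(3),s["opening"],s["ft_force"])
for n in("top","scene"):
    im=pic(n,n+"1")
    p=proj(n,s["eef_pos"])[0];print(n,p)
    x,y=int(p[0]),int(p[1]);a=im[y-60:y+60,x-80:x+80,::-1]
    a=cv2.resize(a,None,fx=5,fy=5,interpolation=cv2.INTER_CUBIC);q=((p-[x-80,y-60]+.5)*5).astype(int);cv2.circle(a,tuple(map(int,q)),4,(0,0,255),1)
    cv2.imwrite(f"pics/{n}1c.png",a)
E
```

```text
1.6167 [ 363.41467382 -421.02149623  144.24940314] [ 3.14104772e+00 -1.45226537e-04  2.75125168e-01] [-0.977  0.478  1.807 -0.     0.856  0.318] 1.002262322125885 [ 1.55953893 -0.40449405 -0.17848512]
top [494.51872273 308.06069662]
scene [114.06845891 288.20994484]
```

Call:
drive_tool --commands '[{"dx":18,"dy":27,"dz":0,"yaw":-2},{"dx":18,"dy":27,"dz":0,"yaw":-2},{"dx":18,"dy":27,"dz":0,"yaw":-2},{"dx":18,"dy":27,"dz":-10,"yaw":-2},{"dx":18,"dy":27,"dz":-10,"yaw":-2}]' --grip 0.5

```text
t: 2.13
eef_pos: [453.8, -287.0, 125.3]
tcp_rot: [3.14, -0.001, 0.101]
ft_force: [-0.2, -0.7, -0.2]
opening: 0.701
```

Call:
drive_tool --commands '[{"dx":18,"dy":27,"dz":-10,"yaw":-2},{"dx":18,"dy":27,"dz":-10,"yaw":-1.6},{"dx":19,"dy":29,"dz":0,"yaw":0},{"dx":0,"dy":0,"dz":0,"yaw":0},{"dx":0,"dy":0,"dz":0,"yaw":0}]'

```text
t: 2.55
eef_pos: [508.7, -203.6, 104.7]
tcp_rot: [3.141, -0.0, 0.043]
ft_force: [0.1, -0.6, 0.4]
opening: 0.505
```

```bash
python3 - <<'E'
from h import *
s=env.state();print(s["t"],s["eef_pos"],s["tcp_rot"],s["joints"].round(3),s["opening"],s["ft_force"])
for n in("top","scene"):
    im=pic(n,n+"1")
    p=proj(n,s["eef_pos"])[0];print(n,p)
    x,y=int(p[0]),int(p[1]);a=im[y-60:y+60,x-80:x+80,::-1]
    a=cv2.resize(a,None,fx=5,fy=5,interpolation=cv2.INTER_CUBIC);q=((p-[x-80,y-60]+.5)*5).astype(int);cv2.circle(a,tuple(map(int,q)),4,(0,0,255),1)
    cv2.imwrite(f"pics/{n}1c.png",a)
E
```

```text
2.55 [ 508.69542018 -203.62899556  104.74647732] [ 3.14121179e+00 -2.69046415e-04  4.29448280e-02] [-0.501  0.523  1.862 -0.     0.756  1.027] 0.504572862195732 [ 0.13505085 -0.55317868  0.41498544]
top [399.56031361 250.89806969]
scene [244.77932633 280.05858917]
```

View pics/scene1c.png

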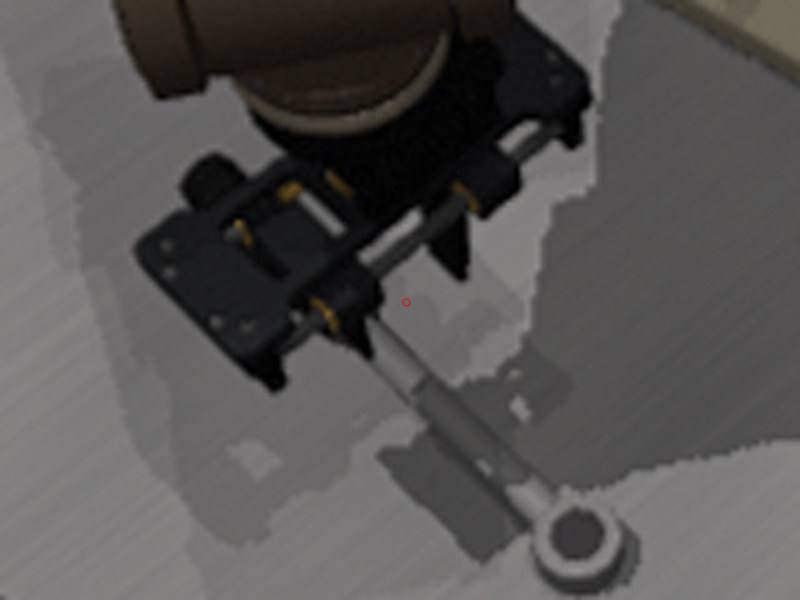

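View pics/top1c.png

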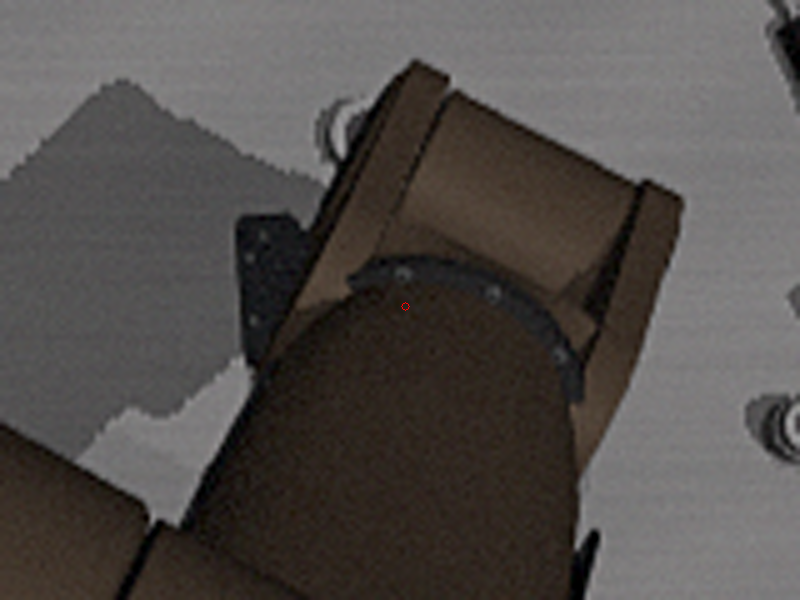

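```bash
python3 - <<'E'
from fit import *
for b in ([1.0,2.0],[1.8,2.6]):
    b=np.array(b)
    w=[("scene",(125,0,27),S((293,437))-b),("scene",(-145,0,15),S((136,285))-b)]
    te=[("scene",(125,-60,54),S((529,266))-b),("scene",(0,65,101),S((496,120))-b),("scene",(-180,-105,22),S((296,184))-b)]
    for o,x0,P in((w,[490,-195,0],[(20,0)]),(te,[510,160,.2],[(20,-60),(0,65)])):
        x,r=fit(o,x0); c,s=np.cos(x[2]),np.sin(x[2]); print(x.round(3),[(x[:2]+[c*p[0]-s*p[1],s*p[0]+c*p[1]]).round(1) for p in P],r.round(1).tolist())
o,d=ray("scene",(247,296));print(d/d[2]*15)
E
```

```text
[ 4.85800e+02 -2.05513e+02  3.70000e-02] [array([ 505.8, -204.8])] [[-0.1, -0.1], [0.1, 0.1]]
[5.08709e+02 1.56117e+02 2.19000e-01] [array([541.3, 101.9]), array([494.6, 219.6])] [[0.3, -0.1], [0.5, 0.1], [-1.3, -0.2]]
[ 4.83354e+02 -2.05933e+02  3.70000e-02] [array([ 503.3, -205.2])] [[-0.1, -0.2], [0.2, 0.2]]
[5.06122e+02 1.55978e+02 2.19000e-01] [array([538.7, 101.7]), array([492. , 219.4])] [[0.3, -0.1], [0.5, 0.2], [-1.2, -0.2]]
[ 6.87093363 -3.29890868 15.        ]
```

Call:
drive_tool --commands '[{"dx":-2,"dy":-1,"dz":-30,"yaw":0},{"dx":-1,"dy":0,"dz":-30,"yaw":0},{"dx":-1,"dy":0,"dz":-25,"yaw":0},{"dx":0,"dy":0,"dz":-11,"yaw":0},{"dx":0,"dy":0,"dz":0,"yaw":0}]'

```text
t: 3.07
eef_pos: [502.6, -206.1, 6.9]
tcp_rot: [-3.14, 0.003, 0.038]
ft_force: [-0.2, 1.0, -0.3]
opening: 0.502
```

Call:
drive_tool --commands '[{"dx":0,"dy":0,"dz":-4,"yaw":0},{"dx":0,"dy":0,"dz":0,"yaw":0},{"dx":0,"dy":0,"dz":0,"yaw":0}]'

```text
t: 3.32
eef_pos: [504.4, -205.8, 5.8]
tcp_rot: [3.141, -0.002, 0.04]
ft_force: [0.4, -0.4, 0.6]
opening: 0.5
```

```bash
python3 - <<'E'
from h import *
s=env.state();print(s["t"],s["eef_pos"],s["tcp_rot"],s["opening"],s["ft_force"])
im=pic("scene","scene2");cv2.imwrite("pics/scene2c.png",cv2.resize(im[220:350,170:320,::-1],None,fx=4.5,fy=4.5,interpolation=cv2.INTER_CUBIC))
E
```

```text
3.3167 [ 504.38659111 -205.80834986    5.80127289] [ 3.14054518e+00 -1.55255354e-03  3.96444656e-02] 0.499546145005645 [ 0.39635935 -0.42582243  0.6265995 ]
```

View pics/scene2c.png

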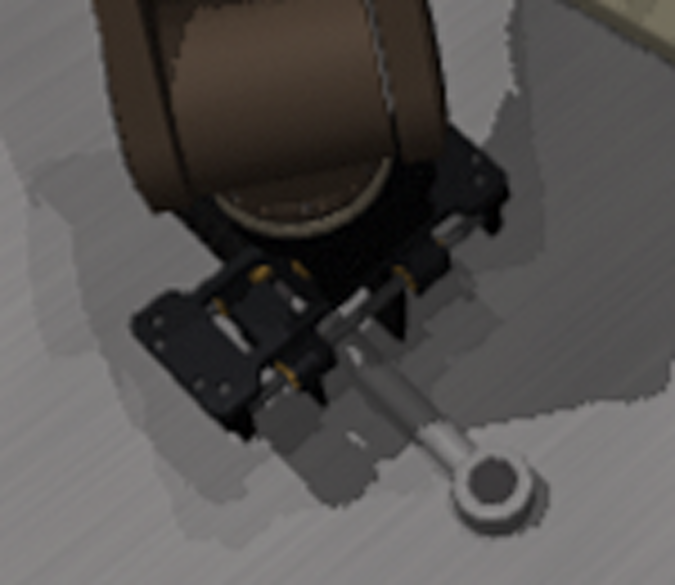

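Call:
drive_tool --commands '[{"dx":0,"dy":0,"dz":-3,"yaw":0},{"dx":0,"dy":0,"dz":0,"yaw":0},{"dx":0,"dy":0,"dz":0,"yaw":0},{"dx":0,"dy":0,"dz":0,"yaw":0},{"dx":0,"dy":0,"dz":0,"yaw":0}]' --grip 0

```text
t: 3.78
eef_pos: [504.0, -205.3, 1.8]
tcp_rot: [3.141, -0.0, 0.04]
ft_force: [0.2, 6.5, 2.2]
opening: 0.205
```

Call:
drive_tool --commands '[{"dx":0,"dy":0,"dz":0,"yaw":0},{"dx":0,"dy":0,"dz":0,"yaw":0},{"dx":0,"dy":0,"dz":0,"yaw":0},{"dx":0,"dy":0,"dz":0,"yaw":0},{"dx":0,"dy":0,"dz":0,"yaw":0}]'

```text
t: 4.2
eef_pos: [503.9, -205.2, 1.7]
tcp_rot: [3.142, 0.0, 0.04]
ft_force: [-0.7, 3.2, 3.0]
opening: 0.181
```

Call:
drive_tool --commands '[{"dx":0,"dy":0,"dz":4,"yaw":0},{"dx":0,"dy":0,"dz":20,"yaw":0},{"dx":0,"dy":0,"dz":25,"yaw":0},{"dx":0,"dy":0,"dz":25,"yaw":0},{"dx":0,"dy":0,"dz":25,"yaw":0}]'

```text
t: 4.62
eef_pos: [503.4, -205.2, 101.4]
tcp_rot: [-3.141, 0.001, 0.04]
ft_force: [-0.0, 0.5, -5.9]
opening: 0.183
```

```bash
python3 - <<'E'
from h import *
s=env.state();print(s["t"],s["eef_pos"],s["tcp_rot"],s["opening"],s["ft_force"])
im=pic("scene","scene3");cv2.imwrite("pics/scene3c.png",cv2.resize(im[150:350,150:400,::-1],None,fx=3,fy=3,interpolation=cv2.INTER_CUBIC))
E
```

```text
4.6167 [ 503.38649316 -205.15796903  101.35117844] [-3.14103204e+00  1.30096701e-03  3.99000407e-02] 0.1829350847479813 [-0.02407016  0.49487542 -5.87587445]
```

View pics/scene3c.png

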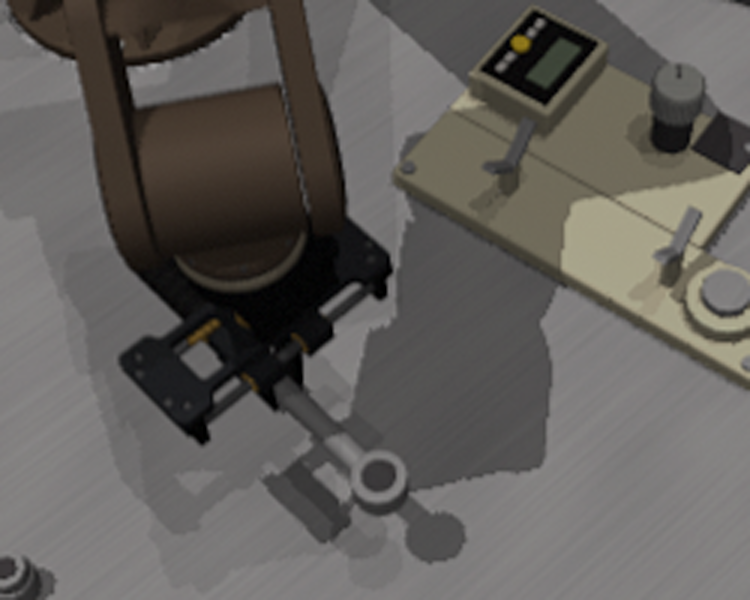

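Call:
drive_tool --commands '[{"dx":0,"dy":15,"dz":25,"yaw":0},{"dx":4,"dy":25,"dz":20,"yaw":1},{"dx":4,"dy":30,"dz":0,"yaw":1},{"dx":4,"dy":30,"dz":0,"yaw":1},{"dx":4,"dy":30,"dz":0,"yaw":1}]'

```text
t: 5.08
eef_pos: [519.5, -74.2, 145.4]
tcp_rot: [3.142, 0.0, 0.11]
ft_force: [0.6, 0.7, -5.0]
opening: 0.182
```

Call:
drive_tool --commands '[{"dx":4,"dy":30,"dz":0,"yaw":1},{"dx":4,"dy":30,"dz":0,"yaw":1},{"dx":4,"dy":30,"dz":0,"yaw":1},{"dx":4,"dy":30,"dz":0,"yaw":1},{"dx":4,"dy":28,"dz":0,"yaw":1}]'

```text
t: 5.5
eef_pos: [539.5, 74.3, 144.9]
tcp_rot: [-3.142, 0.001, 0.198]
ft_force: [1.9, 0.0, -4.7]
opening: 0.182
```

Call:
drive_tool --commands '[{"dx":0,"dy":18,"dz":0,"yaw":1.1},{"dx":0,"dy":9,"dz":0,"yaw":0},{"dx":0,"dy":0,"dz":0,"yaw":0},{"dx":0,"dy":0,"dz":0,"yaw":0},{"dx":0,"dy":0,"dz":0,"yaw":0}]'

```text
t: 5.92
eef_pos: [539.8, 98.7, 145.4]
tcp_rot: [3.141, 0.001, 0.215]
ft_force: [1.3, 0.4, -4.5]
opening: 0.18
```

```bash
python3 - <<'E'
from h import *
s=env.state();print(s["t"],s["eef_pos"],s["tcp_rot"],s["joints"].round(2),s["opening"],s["ft_force"])
im=pic("scene","scene4");cv2.imwrite("pics/scene4c.png",cv2.resize(im[100:300,250:500,::-1],None,fx=3,fy=3,interpolation=cv2.INTER_CUBIC))
im=pic("top","top4");cv2.imwrite("pics/top4c.png",cv2.resize(im[160:340,190:400,::-1],None,fx=3,fy=3,interpolation=cv2.INTER_CUBIC))
E
```

```text
5.9167 [539.77688968  98.72103356 145.38390912] [3.14137624e+00 5.80104492e-04 2.15046130e-01] [ 0.06  0.47  1.82 -0.    0.85  1.42] 0.17962856397095264 [ 1.25994755  0.35981848 -4.45182616]
```

View pics/scene4c.png

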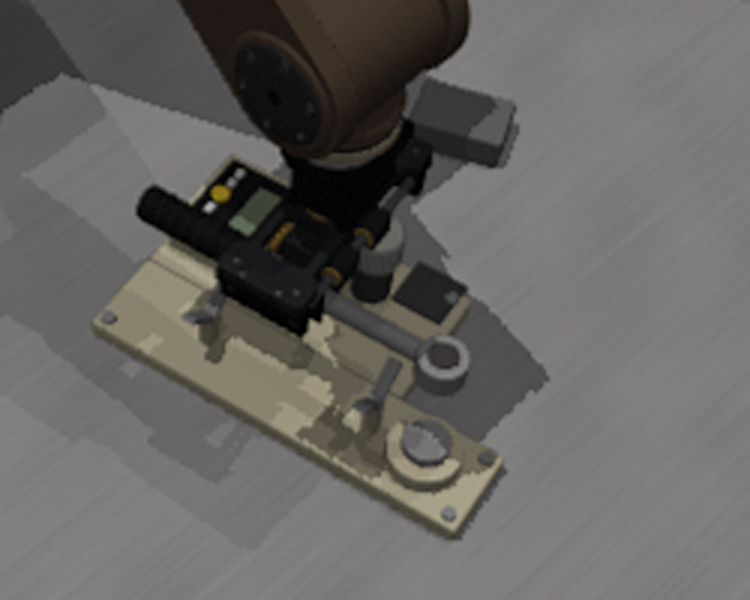

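View pics/top4c.png

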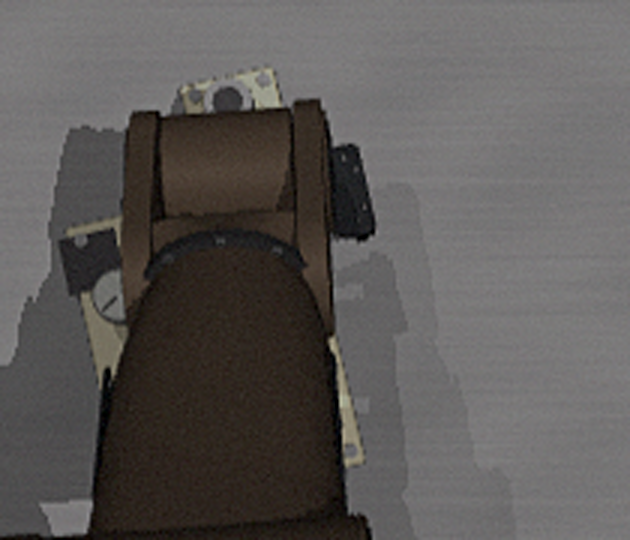

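```bash
python3 - <<'E'
from h import *
for b in([1,2],[1.8,2.6]):
    b=np.array(b)
    print(atz("scene",np.array([444/3+250,360/3+100])-b,171),atz("scene",np.array([427/3+250,441/3+100])-b,54))
print(np.array([539.8,98.7])+105*np.array([np.cos(.215),np.sin(.215)]))
print(env.state()["eef_pos"])
E
```

```text
[644.78714665 119.75543624 171.        ] [644.68792404 124.0505257   54.        ]
[642.52279396 119.63942152 171.        ] [642.24957422 123.8740449   54.        ]
[642.38252139 121.10147997]
[539.88819298  98.60806612 145.54770833]
```

Call:
drive_tool --commands '[{"dx":0,"dy":3,"dz":-15,"yaw":0},{"dx":0,"dy":0,"dz":-20,"yaw":0},{"dx":0,"dy":0,"dz":-20,"yaw":0},{"dx":0,"dy":0,"dz":-12,"yaw":0},{"dx":0,"dy":0,"dz":-4,"yaw":0}]'

```text
t: 6.43
eef_pos: [539.2, 101.8, 72.9]
tcp_rot: [-3.141, 0.003, 0.215]
ft_force: [-0.1, 0.2, -5.2]
opening: 0.181
```

Call:
drive_tool --commands '[{"dx":0,"dy":0,"dz":0,"yaw":0},{"dx":0,"dy":0,"dz":-2,"yaw":0},{"dx":0,"dy":0,"dz":0,"yaw":0}]'

```text
t: 6.68
eef_pos: [540.3, 102.5, 73.3]
tcp_rot: [3.141, -0.001, 0.216]
ft_force: [-0.1, -0.4, -4.9]
opening: 0.186
```

```bash
python3 - <<'E'
from h import *
s=env.state();print(s["t"],s["eef_pos"],s["tcp_rot"],s["opening"],s["ft_force"],s["moment"])
im=pic("scene","scene5");cv2.imwrite("pics/scene5c.png",cv2.resize(im[130:290,270:470,::-1],None,fx=3.7,fy=3.7,interpolation=cv2.INTER_CUBIC))
E
```

```text
6.6833 [540.31102349 102.46222284  73.2758098 ] [ 3.14132266e+00 -1.12803010e-03  2.15716687e-01] 0.18617688242455407 [-0.0673309  -0.38585587 -4.86284034] [-0.04193792 -0.02749049 -0.0038275 ]
```

View pics/scene5c.png

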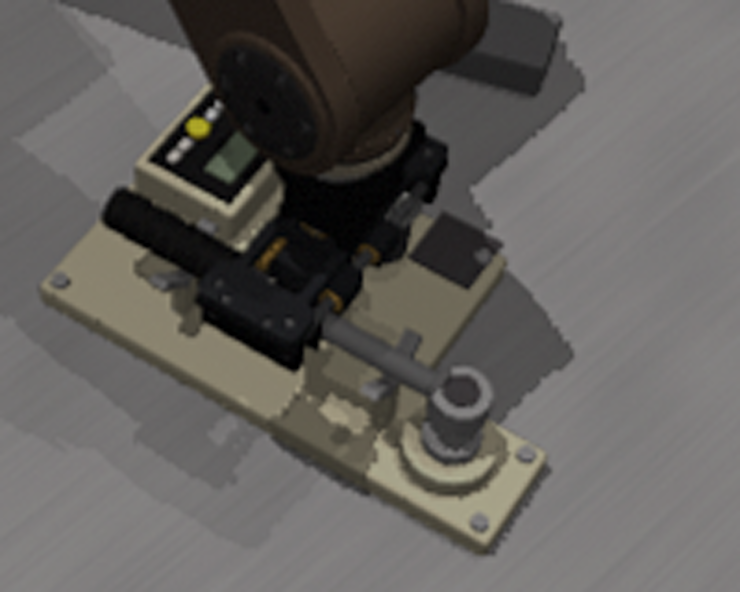

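Call:
drive_tool --commands '[{"dx":0,"dy":0,"dz":-2,"yaw":0},{"dx":0,"dy":0,"dz":0,"yaw":0},{"dx":0,"dy":0,"dz":-1,"yaw":0},{"dx":0,"dy":0,"dz":0,"yaw":0}]'

```text
t: 7.07
eef_pos: [540.1, 102.7, 69.9]
tcp_rot: [3.141, -0.001, 0.216]
ft_force: [-0.0, -1.4, -3.1]
opening: 0.184
```

Call:
drive_tool --commands '[{"dx":0,"dy":0,"dz":-2,"yaw":0},{"dx":0,"dy":0,"dz":0,"yaw":0},{"dx":0,"dy":0,"dz":0,"yaw":0}]'

```text
t: 7.32
eef_pos: [540.6, 102.1, 68.8]
tcp_rot: [3.14, -0.002, 0.216]
ft_force: [-1.3, -7.1, 8.8]
opening: 0.184
```

Call:
drive_tool --commands '[{"dx":0,"dy":-1,"dz":0,"yaw":0},{"dx":0,"dy":0,"dz":-1,"yaw":0},{"dx":0,"dy":0,"dz":0,"yaw":0},{"dx":0,"dy":0,"dz":0,"yaw":0}]'

```text
t: 7.65
eef_pos: [540.7, 101.2, 67.8]
tcp_rot: [3.14, -0.002, 0.216]
ft_force: [-0.6, -6.8, 11.8]
opening: 0.181
```

Call:
drive_tool --commands '[{"dx":0,"dy":-1,"dz":0,"yaw":0},{"dx":0,"dy":0,"dz":0,"yaw":0},{"dx":0,"dy":0,"dz":0,"yaw":0}]'

```text
t: 7.9
eef_pos: [540.6, 100.5, 67.2]
tcp_rot: [3.141, -0.002, 0.216]
ft_force: [0.1, -4.3, 5.9]
opening: 0.182
```

Call:
drive_tool --commands '[{"dx":0,"dy":0,"dz":0,"yaw":0},{"dx":0,"dy":0,"dz":0,"yaw":0},{"dx":0,"dy":0,"dz":0,"yaw":0},{"dx":0,"dy":0,"dz":0,"yaw":0},{"dx":0,"dy":0,"dz":0,"yaw":0}]' --grip 0.55

```text
t: 8.32
eef_pos: [539.7, 100.9, 66.5]
tcp_rot: [-3.142, 0.0, 0.216]
ft_force: [-1.2, 0.4, 0.2]
opening: 0.475
```

Call:
drive_tool --commands '[{"dx":0,"dy":0,"dz":0,"yaw":0},{"dx":0,"dy":0,"dz":15,"yaw":0},{"dx":0,"dy":0,"dz":25,"yaw":0},{"dx":0,"dy":0,"dz":30,"yaw":0},{"dx":0,"dy":0,"dz":30,"yaw":0}]'

```text
t: 8.73
eef_pos: [539.4, 100.7, 167.5]
tcp_rot: [-3.141, 0.001, 0.216]
ft_force: [0.0, -0.7, -0.0]
opening: 0.548
```

Call:
drive_tool --commands '[{"dx":0,"dy":0,"dz":30,"yaw":0},{"dx":-30,"dy":-30,"dz":20,"yaw":0},{"dx":-30,"dy":-30,"dz":10,"yaw":0},{"dx":-30,"dy":-30,"dz":0,"yaw":0},{"dx":0,"dy":-35,"dz":0,"yaw":0}]'

```text
t: 9.15
eef_pos: [450.7, -18.8, 224.6]
tcp_rot: [-3.141, 0.001, 0.218]
ft_force: [2.6, -0.5, 0.9]
opening: 0.548
```

Call:
drive_tool --commands '[{"dx":0,"dy":-35,"dz":0,"yaw":0},{"dx":0,"dy":-35,"dz":0,"yaw":0},{"dx":0,"dy":0,"dz":0,"yaw":0},{"dx":0,"dy":0,"dz":0,"yaw":0}]'

```text
t: 9.48
eef_pos: [454.9, -90.4, 223.9]
tcp_rot: [-3.141, 0.0, 0.213]
ft_force: [-1.1, 0.1, -0.4]
opening: 0.549
```

```bash
python3 - <<'E'
from h import *
s=env.state();print(s["t"],s["eef_pos"],s["tcp_rot"],s["opening"],s["ft_force"],s["moment"])
im=pic("scene","scene6");cv2.imwrite("pics/scene6c.png",cv2.resize(im[130:290,270:470,::-1],None,fx=3.7,fy=3.7,interpolation=cv2.INTER_CUBIC))
im=pic("top","top6");cv2.imwrite("pics/top6c.png",cv2.resize(im[170:340,190:390,::-1],None,fx=3.5,fy=3.5,interpolation=cv2.INTER_CUBIC))
for n in("top","scene"):
  for q in("cap_grip","wrench_grip","wrench_head"): print(n,q,[(d["pixel"],d["conf"]) for d in env.place_of(q,n)][:2])
E
```

```text
9.4833 [454.88661954 -90.3628982  223.9107544 ] [-3.14149308e+00  1.24191525e-04  2.12917709e-01] 0.5486262115028527 [-1.05684035  0.09710094 -0.43711122] [-0.0240893   0.0034802   0.00987083]
top cap_grip [([230.9, 260.9], 0.81)]
top wrench_grip [([272.8, 240.7], 0.97)]
top wrench_head [([263.7, 203.0], 0.85)]
scene cap_grip [([374.7, 182.1], 0.83)]
scene wrench_grip [([356.5, 218.5], 0.67), ([161.4, 375.4], 0.33)]
scene wrench_head [([394.1, 238.4], 0.95)]
```

View pics/scene6c.png

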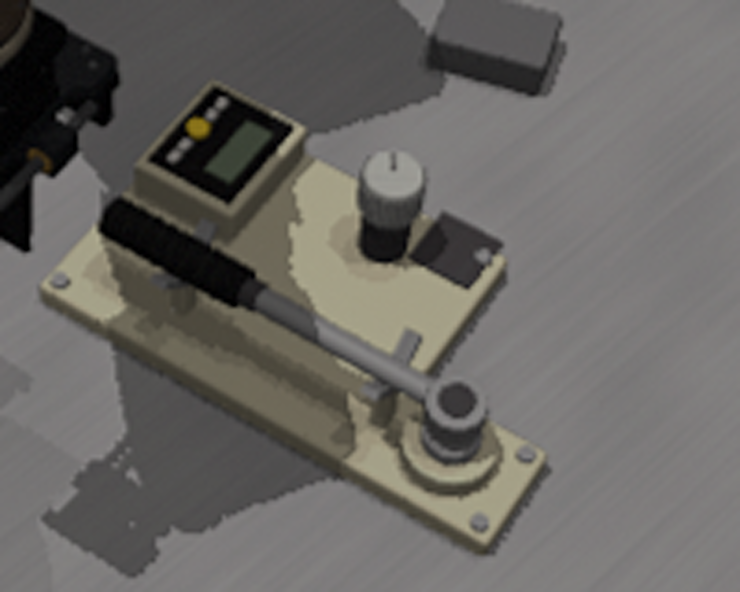

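View pics/top6c.png

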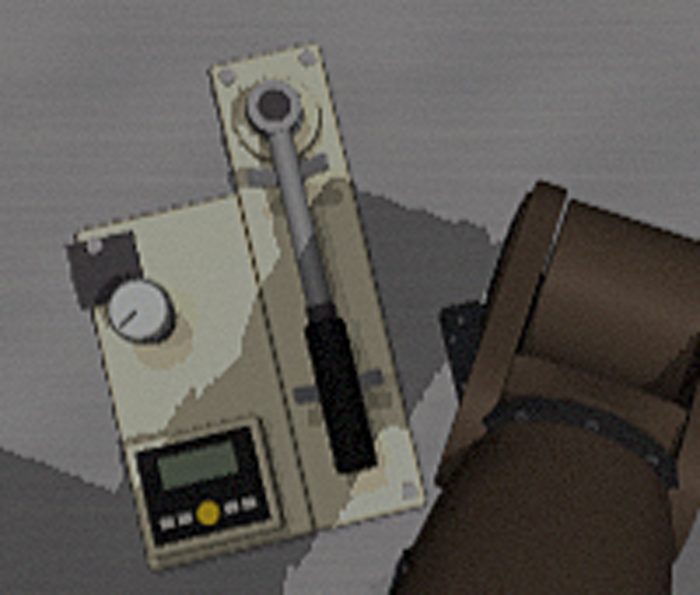

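Call:
drive_tool --commands '[{"dx":2,"dy":15.5,"dz":0,"yaw":6.85},{"dx":2,"dy":15.5,"dz":0,"yaw":6.85},{"dx":2,"dy":15.5,"dz":0,"yaw":6.85},{"dx":2,"dy":15.5,"dz":0,"yaw":6.85},{"dx":2,"dy":15.5,"dz":0,"yaw":6.85}]' --grip 0.75

```text
t: 10.3
eef_pos: [465.1, -10.4, 224.0]
tcp_rot: [3.142, -0.0, 0.82]
ft_force: [-0.3, -0.5, -0.0]
opening: 0.744
```

Call:
drive_tool --commands '[{"dx":2,"dy":15.5,"dz":0,"yaw":6.85},{"dx":2,"dy":15.5,"dz":0,"yaw":6.85},{"dx":2,"dy":15.5,"dz":0,"yaw":6.85},{"dx":2,"dy":15.5,"dz":0,"yaw":6.85},{"dx":2,"dy":15.5,"dz":0,"yaw":6.85}]'

```text
t: 10.72
eef_pos: [475.0, 67.1, 224.0]
tcp_rot: [3.141, -0.0, 1.418]
ft_force: [-0.1, -0.7, -0.4]
opening: 0.753
```

Call:
drive_tool --commands '[{"dx":2,"dy":15.5,"dz":0,"yaw":6.85},{"dx":2,"dy":15.5,"dz":0,"yaw":6.85},{"dx":2,"dy":15.5,"dz":0,"yaw":6.85},{"dx":2,"dy":15.5,"dz":0,"yaw":6.85},{"dx":2,"dy":15.5,"dz":0,"yaw":6.85}]'

```text
t: 11.13
eef_pos: [485.0, 144.7, 224.0]
tcp_rot: [3.142, -0.0, 2.016]
ft_force: [-0.6, 0.1, -0.6]
opening: 0.75
```

Call:
drive_tool --commands '[{"dx":2,"dy":15.5,"dz":0,"yaw":6.85},{"dx":2,"dy":15.5,"dz":0,"yaw":6.85},{"dx":2,"dy":15.5,"dz":0,"yaw":6.85},{"dx":2,"dy":15.5,"dz":0,"yaw":6.85},{"dx":1,"dy":15.5,"dz":0,"yaw":6.85}]'

```text
t: 11.55
eef_pos: [494.0, 222.2, 223.9]
tcp_rot: [3.141, -0.0, 2.614]
ft_force: [0.4, -0.4, -0.2]
opening: 0.747
```

Call:
drive_tool --commands '[{"dx":0,"dy":0,"dz":-35,"yaw":0},{"dx":0,"dy":0,"dz":-35,"yaw":0},{"dx":0,"dy":0,"dz":-25,"yaw":0},{"dx":0,"dy":0,"dz":0,"yaw":0},{"dx":0,"dy":0,"dz":0,"yaw":0}]'

```text
t: 11.97
eef_pos: [493.8, 221.2, 128.7]
tcp_rot: [-3.14, -0.001, 2.608]
ft_force: [-0.0, -0.2, 0.2]
opening: 0.751
```

```bash
python3 - <<'E'
from h import *
s=env.state();print(s["t"],s["eef_pos"],s["tcp_rot"],s["joints"].round(2),s["opening"],s["ft_force"],s["moment"])
im=pic("scene","scene7");cv2.imwrite("pics/scene7c.png",cv2.resize(im[110:250,300:475,::-1],None,fx=4.2,fy=4.2,interpolation=cv2.INTER_CUBIC))
E
```

```text
11.9667 [493.75331411 221.16035635 128.67084537] [-3.14008218e+00 -1.44032844e-03  2.60782476e+00] [ 0.3   0.48  1.86  0.    0.81 -0.74] 0.7508274370666554 [-0.01718446 -0.18616995  0.20521591] [-0.01150156 -0.19086762  0.04396276]
```

View pics/scene7c.png

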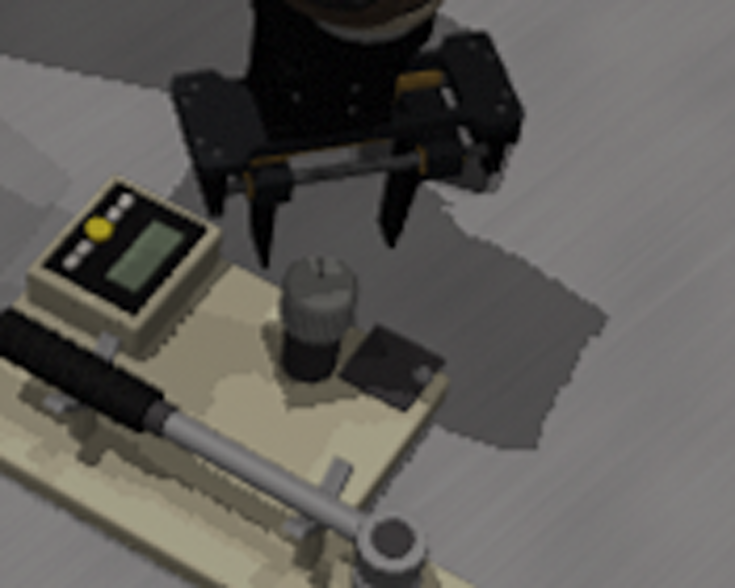

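```bash
python3 - <<'E'
from h import *
b=np.array([1.4,2.3])
print(atz("scene",np.array([300+327/4.2,110+252/4.2])-b,128.7),atz("scene",np.array([300+320/4.2,110+278/4.2])-b,101), proj("scene",[493.7,221.2,128.7]))
E
```

```text
[493.19211614 219.52018049 128.7       ] [489.92641877 221.12640276 101.        ] [[377.08152632 167.46474255]]
```

Call:
drive_tool --commands '[{"dx":-0.5,"dy":-1,"dz":-20,"yaw":0},{"dx":0,"dy":0,"dz":-20,"yaw":0},{"dx":0,"dy":0,"dz":-15,"yaw":0},{"dx":0,"dy":0,"dz":-6,"yaw":0},{"dx":0,"dy":0,"dz":0,"yaw":0}]'

```text
t: 12.43
eef_pos: [493.9, 220.0, 68.5]
tcp_rot: [3.141, 0.0, 2.607]
ft_force: [0.4, 0.6, 1.4]
opening: 0.75
```

Call:
drive_tool --commands '[{"dx":0,"dy":0,"dz":0,"yaw":0},{"dx":0,"dy":0,"dz":0,"yaw":0},{"dx":0,"dy":0,"dz":0,"yaw":0},{"dx":0,"dy":0,"dz":0,"yaw":0},{"dx":0,"dy":0,"dz":0,"yaw":0}]' --grip 0

```text
t: 12.85
eef_pos: [494.4, 220.4, 68.7]
tcp_rot: [3.139, 0.001, 2.607]
ft_force: [6.6, 21.5, 1.2]
opening: 0.459
```

```bash
python3 - <<'E'
from h import *
s=env.state();print(s["t"],s["eef_pos"],s["tcp_rot"],s["joints"].round(2),s["opening"],s["ft_force"],s["moment"])
im=pic("scene","scene8");cv2.imwrite("pics/scene8c.png",cv2.resize(im[110:250,300:475,::-1],None,fx=4.2,fy=4.2,interpolation=cv2.INTER_CUBIC))
E
```

```text
12.85 [494.38504524 220.44770573  68.74004171] [3.13920008e+00 1.45247573e-03 2.60696976e+00] [ 0.3   0.57  1.91  0.    0.66 -0.74] 0.458857060651353 [ 6.56193066 21.50839461  1.18952269] [ 3.82306528 -1.27149724  0.19743104]
```

View pics/scene8c.png

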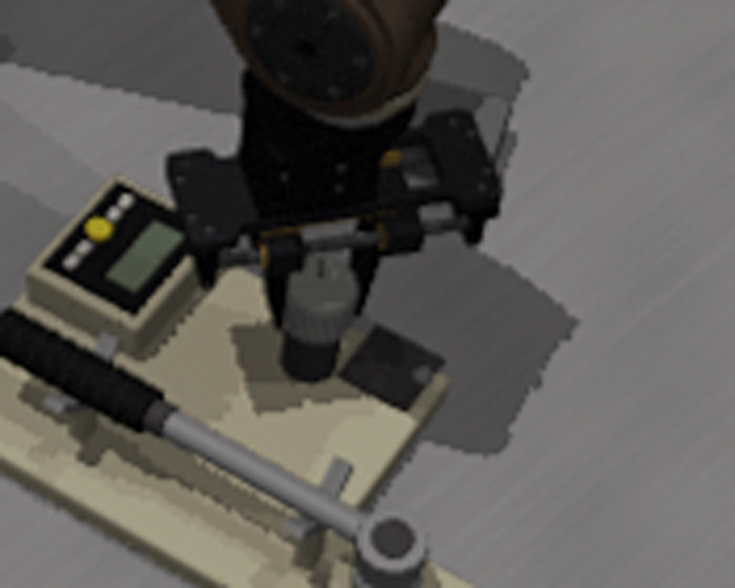

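Call:
drive_tool --commands '[{"dx":0.5,"dy":1,"dz":0,"yaw":0},{"dx":0,"dy":0,"dz":0,"yaw":0},{"dx":0,"dy":0,"dz":0,"yaw":0}]'

```text
t: 13.15
eef_pos: [494.4, 220.9, 68.7]
tcp_rot: [3.141, 0.001, 2.608]
ft_force: [-1.3, -0.9, 7.5]
opening: 0.458
```

Call:
drive_tool --commands '[{"dx":0.5,"dy":1,"dz":0,"yaw":0},{"dx":0,"dy":0,"dz":0,"yaw":0},{"dx":0,"dy":0,"dz":0,"yaw":0}]'

```text
t: 13.4
eef_pos: [494.4, 221.0, 68.6]
tcp_rot: [-3.14, 0.0, 2.608]
ft_force: [-2.4, -9.2, 8.6]
opening: 0.452
```

Call:
drive_tool --commands '[{"dx":-0.3,"dy":-0.8,"dz":0,"yaw":-3},{"dx":0,"dy":0,"dz":-0.1,"yaw":-5},{"dx":0,"dy":0,"dz":-0.1,"yaw":-5},{"dx":0,"dy":0,"dz":-0.1,"yaw":-5},{"dx":0,"dy":0,"dz":0,"yaw":0}]'

```text
t: 13.82
eef_pos: [495.4, 222.0, 68.4]
tcp_rot: [3.138, 0.001, 2.287]
ft_force: [2.7, 5.5, 2.2]
opening: 0.456
```

```bash
python3 - <<'E'
from h import *
s=env.state();print(s["t"],s["eef_pos"],s["tcp_rot"],s["opening"],s["ft_force"],s["moment"])
E
```

```text
13.8167 [495.40349018 221.96934228  68.40213992] [3.13830336e+00 7.86502103e-04 2.28748742e+00] 0.45601381472019786 [2.720045   5.53364512 2.23222594] [ 1.0015408  -0.46005384 -0.04199913]
```

Call:
drive_tool --commands '[{"dx":0,"dy":0,"dz":-0.1,"yaw":-6},{"dx":0,"dy":0,"dz":-0.1,"yaw":-6},{"dx":0,"dy":0,"dz":-0.1,"yaw":-6},{"dx":0,"dy":0,"dz":-0.1,"yaw":-6},{"dx":0,"dy":0,"dz":0,"yaw":0}]'

```text
t: 14.23
eef_pos: [497.2, 222.9, 68.1]
tcp_rot: [3.134, -0.001, 1.867]
ft_force: [9.4, 11.7, -2.2]
opening: 0.452
```

Call:
drive_tool --commands '[{"dx":0,"dy":0,"dz":0,"yaw":0}]'

```text
t: 14.32
eef_pos: [497.2, 222.9, 68.1]
tcp_rot: [3.134, -0.001, 1.873]
ft_force: [9.4, 12.5, -3.0]
opening: 0.46
```

```bash
python3 - <<'E'
from h import *
s=env.state();print(s["t"],s["eef_pos"],s["tcp_rot"],s["opening"],s["ft_force"],s["moment"])
im=pic("scene","scene9");cv2.imwrite("pics/scene9c.png",cv2.resize(im[140:220,330:430,::-1],None,fx=7,fy=7,interpolation=cv2.INTER_CUBIC))
E
```

```text
14.3167 [497.1505544  222.87652863  68.10107135] [ 3.13405473e+00 -1.01340735e-03  1.87321785e+00] 0.46027871358115224 [ 9.4191118  12.54988703 -2.97055862] [ 2.14155076 -1.63043911 -0.03315781]
```

View pics/scene9c.png

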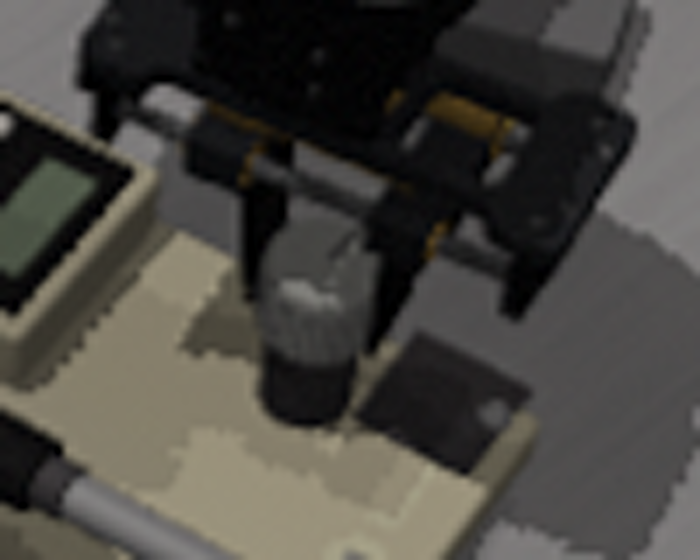

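Call:
drive_tool --commands '[{"dx":1,"dy":1,"dz":0,"yaw":0},{"dx":0,"dy":0,"dz":0,"yaw":0},{"dx":0,"dy":0,"dz":0,"yaw":0}]'

```text
t: 14.62
eef_pos: [497.2, 223.0, 68.1]
tcp_rot: [3.137, -0.0, 1.874]
ft_force: [5.7, 5.2, 0.5]
opening: 0.45
```

Call:
drive_tool --commands '[{"dx":0,"dy":0,"dz":-0.1,"yaw":-6},{"dx":0,"dy":0,"dz":-0.1,"yaw":-6},{"dx":0,"dy":0,"dz":-0.1,"yaw":-6},{"dx":0,"dy":0,"dz":-0.1,"yaw":-6},{"dx":0,"dy":0,"dz":0,"yaw":0}]'

```text
t: 15.03
eef_pos: [499.2, 223.2, 67.7]
tcp_rot: [3.133, -0.004, 1.449]
ft_force: [15.5, 5.4, -5.5]
opening: 0.455
```

```bash
python3 - <<'E'
from h import *
s=env.state();print(s["t"],s["eef_pos"],s["tcp_rot"],s["opening"],s["ft_force"],s["moment"])
E
```

```text
15.0333 [499.15749958 223.20787341  67.73234904] [ 3.13326892 -0.00364081  1.44870055] 0.45527192693829355 [15.45035663  5.4493947  -5.46907722] [ 0.94896038 -2.46911976  0.01668091]
```

Call:
drive_tool --commands '[{"dx":0,"dy":0,"dz":0,"yaw":0},{"dx":0,"dy":0,"dz":0,"yaw":0},{"dx":0,"dy":0,"dz":0,"yaw":0},{"dx":0,"dy":0,"dz":0,"yaw":0}]' --grip 0.65

```text
t: 15.37
eef_pos: [494.9, 222.0, 66.8]
tcp_rot: [-3.141, 0.0, 1.455]
ft_force: [-0.0, -0.6, 0.6]
opening: 0.641
```

Call:
drive_tool --commands '[{"dx":3.6,"dy":-3.5,"dz":0,"yaw":0},{"dx":0,"dy":0,"dz":0,"yaw":0},{"dx":0,"dy":0,"dz":0,"yaw":0}]'

```text
t: 15.62
eef_pos: [499.0, 218.3, 66.9]
tcp_rot: [-3.142, 0.0, 1.455]
ft_force: [0.3, -0.8, -0.8]
opening: 0.652
```

Call:
drive_tool --commands '[{"dx":0,"dy":0,"dz":0,"yaw":0},{"dx":0,"dy":0,"dz":0,"yaw":0},{"dx":0,"dy":0,"dz":0,"yaw":0},{"dx":0,"dy":0,"dz":0,"yaw":0},{"dx":0,"dy":0,"dz":0,"yaw":0}]' --grip 0

```text
t: 16.03
eef_pos: [498.8, 218.6, 66.9]
tcp_rot: [-3.142, 0.0, 1.455]
ft_force: [-1.0, -0.2, 0.3]
opening: 0.455
```

```bash
python3 - <<'E'
from h import *
s=env.state();print(s["t"],s["eef_pos"],s["tcp_rot"],s["opening"],s["ft_force"],s["moment"])
im=pic("scene","scene10");cv2.imwrite("pics/scene10c.png",cv2.resize(im[140:220,330:430,::-1],None,fx=7,fy=7,interpolation=cv2.INTER_CUBIC))
im=pic("top","top10");cv2.imwrite("pics/top10c.png",cv2.resize(im[170:340,190:390,::-1],None,fx=3.5,fy=3.5,interpolation=cv2.INTER_CUBIC))
E
```

```text
16.0333 [498.84711379 218.63729561  66.88086097] [-3.14158604e+00  9.99517063e-06  1.45531177e+00] 0.45486502739237544 [-1.01485636 -0.22572531  0.31759366] [-0.04713709 -0.0527261  -0.0296535 ]
```

View pics/scene10c.png

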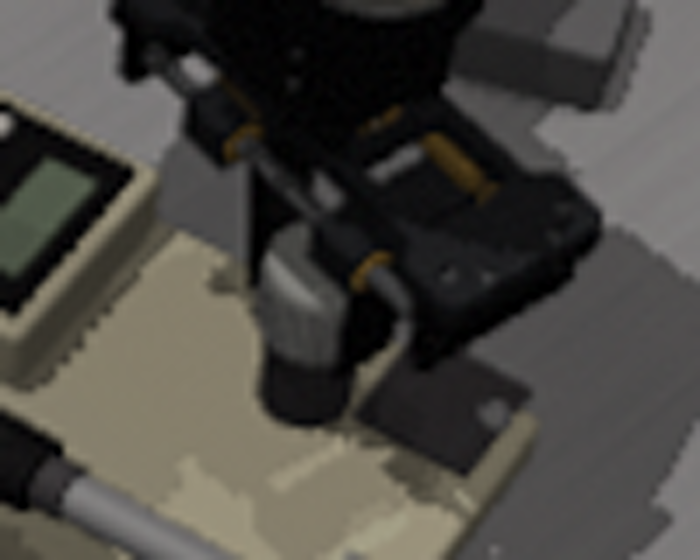

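View pics/top10c.png

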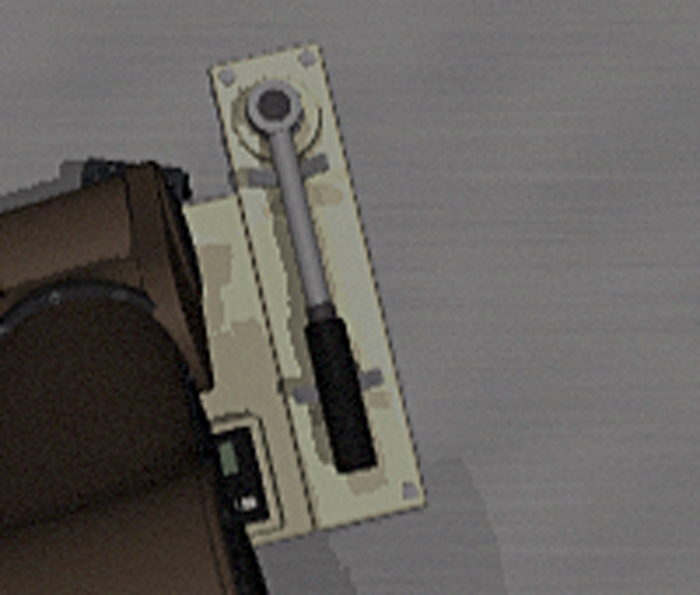

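Call:
drive_tool --commands '[{"dx":0,"dy":0,"dz":-0.1,"yaw":-6},{"dx":0,"dy":0,"dz":-0.1,"yaw":-6},{"dx":0,"dy":0,"dz":-0.1,"yaw":-6},{"dx":0,"dy":0,"dz":-0.1,"yaw":-6},{"dx":0,"dy":0,"dz":-0.1,"yaw":-6}]'

```text
t: 16.55
eef_pos: [499.0, 218.6, 66.4]
tcp_rot: [3.141, -0.0, 0.927]
ft_force: [1.4, -0.5, -0.2]
opening: 0.456
```

```bash
python3 - <<'E'
from h import *
s=env.state();print(s["t"],s["eef_pos"],s["tcp_rot"],s["opening"],s["ft_force"],s["moment"],s["tau"][5])
E
```

```text
16.55 [498.99883478 218.58549516  66.38516314] [ 3.14125000e+00 -4.37823788e-05  9.26897528e-01] 0.45582261331867757 [ 1.36600627 -0.52949936 -0.15763231] [-0.13189723 -0.13019287  0.05282974] -2.004355788230896
```

Call:
drive_tool --commands '[{"dx":0,"dy":0,"dz":-0.1,"yaw":-6},{"dx":0,"dy":0,"dz":0,"yaw":-3},{"dx":0,"dy":0,"dz":0,"yaw":0}]'

```text
t: 16.8
eef_pos: [499.0, 218.5, 66.2]
tcp_rot: [3.141, -0.0, 0.772]
ft_force: [1.7, -0.9, -1.3]
opening: 0.455
```

```bash
python3 - <<'E'
from h import *
s=env.state();print(s["t"],s["eef_pos"],s["tcp_rot"],s["opening"],s["ft_force"],s["moment"],s["tau"][5])
E
```

```text
16.8 [499.042922   218.54957367  66.24029757] [ 3.14128429e+00 -1.19273675e-04  7.72372229e-01] 0.45502000458068687 [ 1.67182785 -0.89248364 -1.28986293] [-0.26313094 -0.22220987 -0.0731876 ] 1.1021848395466805
```

Call:
drive_tool --commands '[{"dx":0,"dy":0,"dz":-0.1,"yaw":-4},{"dx":0,"dy":0,"dz":0,"yaw":-4},{"dx":0,"dy":0,"dz":0,"yaw":0}]'

```text
t: 17.05
eef_pos: [499.1, 218.5, 66.1]
tcp_rot: [3.141, -0.0, 0.634]
ft_force: [1.0, -1.8, -1.6]
opening: 0.454
```

```bash
python3 - <<'E'
from h import *
s=env.state();print(s["t"],s["eef_pos"],s["tcp_rot"],s["opening"],s["ft_force"],s["moment"],s["tau"][5])
E
```

```text
17.05 [499.06486064 218.49133155  66.12773783] [ 3.14125047e+00 -1.63233834e-04  6.34007133e-01] 0.454193872804209 [ 1.04189784 -1.82869106 -1.64964856] [-0.3324433  -0.31625214 -0.07861145] 1.1838534101843834
```

Call:
drive_tool --commands '[{"dx":0,"dy":0,"dz":0,"yaw":-4},{"dx":0,"dy":0,"dz":0,"yaw":0},{"dx":0,"dy":0,"dz":0,"yaw":0}]'

```text
t: 17.3
eef_pos: [499.1, 218.5, 66.1]
tcp_rot: [3.141, -0.0, 0.569]
ft_force: [2.6, -2.6, -2.7]
opening: 0.454
```

```bash
python3 - <<'E'
from h import *
s=env.state();print(s["t"],s["tcp_rot"][2],s["ft_force"],s["moment"],s["tau"][5])
E
```

```text
17.3 0.5693372775542982 [ 2.62843954 -2.61392044 -2.7240208 ] [-0.46155607 -0.4803013  -0.06307786] 0.2609281428158283
```

Call:
drive_tool --commands '[{"dx":0,"dy":0,"dz":0,"yaw":-4},{"dx":0,"dy":0,"dz":0,"yaw":0},{"dx":0,"dy":0,"dz":0,"yaw":0}]'

```text
t: 17.55
eef_pos: [499.1, 218.5, 66.1]
tcp_rot: [3.141, -0.0, 0.499]
ft_force: [3.8, -3.7, -6.1]
opening: 0.457
```

```bash
python3 - <<'E'
from h import *
s=env.state();print(s["t"],s["tcp_rot"][2],s["ft_force"],s["moment"],s["tau"][5])
E
```

```text
17.55 0.49929703997331276 [ 3.77969517 -3.68200389 -6.14656786] [-0.6656957  -0.69174768 -0.11881003] 0.2597811073064804
```

Call:
drive_tool --commands '[{"dx":0,"dy":0,"dz":0,"yaw":-4},{"dx":0,"dy":0,"dz":0,"yaw":0},{"dx":0,"dy":0,"dz":0,"yaw":0}]'

```text
t: 17.8
eef_pos: [499.2, 218.5, 66.1]
tcp_rot: [3.141, -0.0, 0.43]
ft_force: [3.9, -2.6, -4.9]
opening: 0.455
```

```bash
python3 - <<'E'
from h import *
s=env.state();print(s["t"],s["tcp_rot"][2],s["ft_force"],s["moment"],s["tau"][5])
E
```

```text
17.8 0.43038670583321603 [ 3.89388563 -2.62702897 -4.90656667] [-0.60310576 -0.78662466  0.47961802] 0.6987970881164074
```

Call:
drive_tool --commands '[{"dx":0,"dy":0,"dz":0,"yaw":-4},{"dx":0,"dy":0,"dz":0,"yaw":0},{"dx":0,"dy":0,"dz":0,"yaw":0}]'

```text
t: 18.05
eef_pos: [499.1, 218.5, 66.2]
tcp_rot: [3.141, -0.0, 0.361]
ft_force: [3.7, -4.2, -4.5]
opening: 0.453
```

```bash
python3 - <<'E'
from h import *
s=env.state();print(s["t"],s["tcp_rot"][2],s["ft_force"],s["moment"],s["tau"][5])
E
```

```text
18.05 0.3612439623208674 [ 3.71354614 -4.17273059 -4.47411324] [-0.7032244  -0.65831003  0.70707986] 0.9450631588697433
```

Call:
drive_tool --commands '[{"dx":0,"dy":0,"dz":0,"yaw":-4},{"dx":0,"dy":0,"dz":0,"yaw":0},{"dx":0,"dy":0,"dz":0,"yaw":0}]'

```text
t: 18.3
eef_pos: [499.1, 218.5, 66.3]
tcp_rot: [3.141, -0.0, 0.291]
ft_force: [3.9, -4.7, -2.2]
opening: 0.46
```

```bash
python3 - <<'E'
from h import *
s=env.state();print(s["t"],s["tcp_rot"][2],s["ft_force"],s["moment"],s["tau"][5])
im=pic("scene","scene11");cv2.imwrite("pics/scene11c.png",cv2.resize(im[140:220,330:430,::-1],None,fx=7,fy=7,interpolation=cv2.INTER_CUBIC))
E
```

```text
18.3 0.2913065095157621 [ 3.89669202 -4.70698989 -2.24319361] [-0.70526824 -0.63427086  0.62124045] 0.880719255656004
```

View pics/scene11c.png

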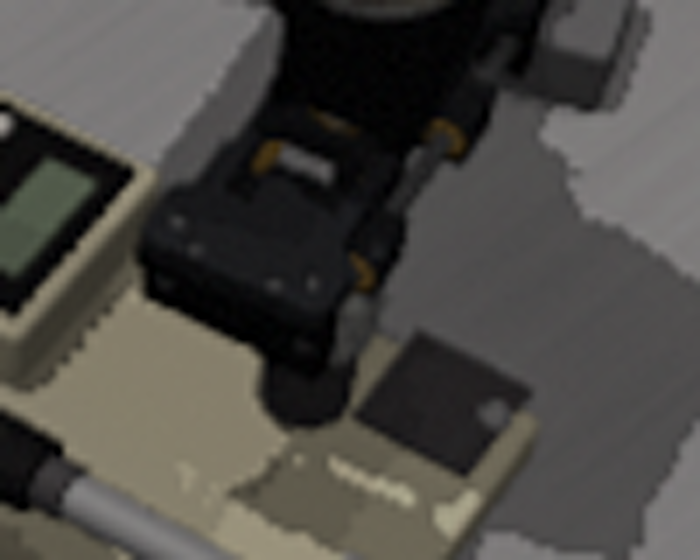

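Call:
drive_tool --commands '[{"dx":0,"dy":0,"dz":0.1,"yaw":6},{"dx":0,"dy":0,"dz":0.1,"yaw":6},{"dx":0,"dy":0,"dz":0.1,"yaw":6},{"dx":0,"dy":0,"dz":0.1,"yaw":6},{"dx":0,"dy":0,"dz":0.1,"yaw":6}]'

```text
t: 18.77
eef_pos: [499.1, 218.6, 66.8]
tcp_rot: [3.141, -0.0, 0.818]
ft_force: [2.7, -2.1, -2.6]
opening: 0.455
```

Call:
drive_tool --commands '[{"dx":0,"dy":0,"dz":0.1,"yaw":6},{"dx":0,"dy":0,"dz":0.1,"yaw":6},{"dx":0,"dy":0,"dz":0.1,"yaw":6},{"dx":0,"dy":0,"dz":0.1,"yaw":6},{"dx":0,"dy":0,"dz":0.1,"yaw":6}]'

```text
t: 19.18
eef_pos: [498.9, 218.8, 67.3]
tcp_rot: [3.142, -0.0, 1.342]
ft_force: [1.9, -1.3, -2.3]
opening: 0.457
```

Call:
drive_tool --commands '[{"dx":0,"dy":0,"dz":0.1,"yaw":6},{"dx":0,"dy":0,"dz":0.1,"yaw":6},{"dx":0,"dy":0,"dz":0.1,"yaw":6},{"dx":0,"dy":0,"dz":0.1,"yaw":6},{"dx":0,"dy":0,"dz":0.1,"yaw":6}]'

```text
t: 19.6
eef_pos: [498.7, 218.8, 67.8]
tcp_rot: [-3.141, -0.0, 1.866]
ft_force: [1.3, -2.2, -1.4]
opening: 0.453
```

Call:
drive_tool --commands '[{"dx":0,"dy":0,"dz":0,"yaw":1},{"dx":0,"dy":0,"dz":0,"yaw":0},{"dx":0,"dy":0,"dz":0,"yaw":0},{"dx":0,"dy":0,"dz":0,"yaw":0},{"dx":0,"dy":0,"dz":0,"yaw":0}]'

```text
t: 20.02
eef_pos: [498.7, 218.7, 67.8]
tcp_rot: [-3.141, -0.0, 1.873]
ft_force: [-1.3, -0.5, 0.8]
opening: 0.463
```

```bash
python3 - <<'E'
from h import *
s=env.state();print(s["t"],s["eef_pos"],s["tcp_rot"],s["opening"],s["ft_force"],s["moment"])
im=pic("scene","scene12");cv2.imwrite("pics/scene12c.png",cv2.resize(im[130:290,270:470,::-1],None,fx=3.7,fy=3.7,interpolation=cv2.INTER_CUBIC));cv2.imwrite("pics/scene12d.png",cv2.resize(im[155:205,350:410,::-1],None,fx=12,fy=12,interpolation=cv2.INTER_CUBIC))
im=pic("top","top12");cv2.imwrite("pics/top12c.png",cv2.resize(im[170:340,190:390,::-1],None,fx=3.5,fy=3.5,interpolation=cv2.INTER_CUBIC))
E
```

```text
20.0167 [498.67866858 218.69788732  67.78215273] [-3.14137878e+00 -1.24663346e-04  1.87330983e+00] 0.4630452647717489 [-1.34338981 -0.46148508  0.75153981] [0.00922073 0.11496511 0.03003449]
```

View pics/scene12c.png

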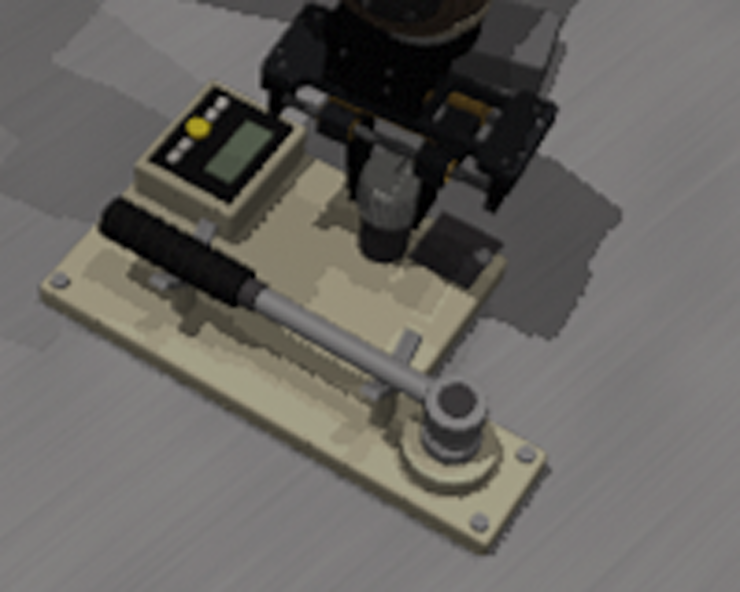

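View pics/scene12d.png

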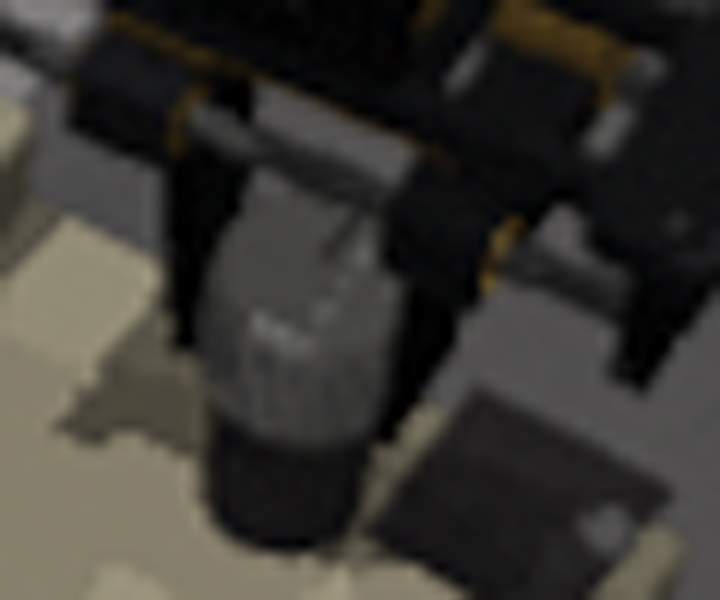

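View pics/top12c.png

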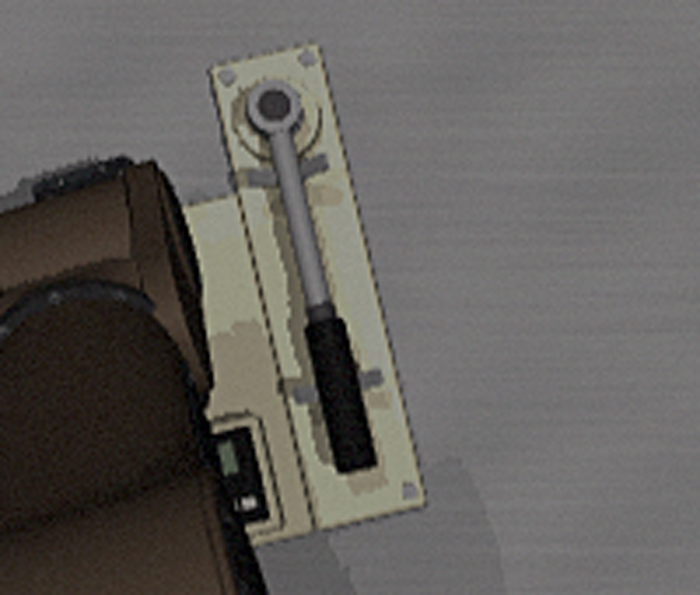

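```bash
python3 - <<'E'
from h import *
c=np.array([498.6,218.6,100.5]);p0=proj("scene",c)[0]
for a in(1.1,1.3,1.57,1.8,2.05):
    th=.217+a;d=(proj("scene",c+22*np.array([np.cos(th),np.sin(th),0]))[0]-p0);print(a,d.round(1),np.degrees(np.arctan2(-d[1],d[0])).round(0),((p0+[1.4,2.3]-[350,155])*12).round(),((p0+d+[1.4,2.3]-[350,155])*12).round())
s=env.state();print(s["t"],s["tcp_rot"],s["qvel"].round(3),s["opening"])
E
```

```text
1.1 [ 7.5 -3.2] 23.0 [336. 286.] [426. 248.]
1.3 [ 6.4 -4.3] 34.0 [336. 286.] [413. 235.]
1.57 [ 4.6 -5.5] 51.0 [336. 286.] [390. 220.]
1.8 [ 2.7 -6.3] 67.0 [336. 286.] [369. 211.]
2.05 [ 0.6 -6.7] 85.0 [336. 286.] [343. 205.]
20.1167 [-3.14134685e+00 -1.40324108e-04  1.87363135e+00] [ 0.     0.001  0.001 -0.    -0.001 -0.004] 0.45746450047188536
```

```bash
python3 -c "
from cell import env
print(env.job_done())"
```

```text
the job is handed in; nothing more can be done
None
```

I laid the wrench in both V-forks and released it. I then screwed the cap down to its stop, backed it off a quarter turn, and handed in at about 20 s with the cap still gripped. No verdict was reported.

**Wrench:** the last pictures show it in both forks, with the head over the hub and the black handle on the readout side. At release, the tool force had dropped to about 1 N or less.

**Cap stop:** I first gripped the cap about 5 mm off centre and saw side forces up to about 16 N. I opened the fingers, re-centred and gripped again. The cap turned about 2.1 rad clockwise before the torque rose to 0.6–0.7 N m and levelled off, meaning it had bottomed and was slipping in the fingers.

**Cap back-off:** I turned the tool back 91° (1.58 rad). The dark line on the cap looks about 1.5–1.57 rad open, though I read that by eye from a low-resolution picture. The fingers are closed on the cap with an opening reading of 0.46 (44 mm), and the arm is still.

**Checks that disagreed:** the two cameras differed by about 5 mm in places. I corrected for this using the fingertips, and the forks and the re-centred grip settled the rest.

**Bystanders:** I did not measure the sockets, screwdriver or case again at the end. I planned the moves to stay clear of them and saw no sign of contact.

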